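Tidy the painting table: scraper into its block, marker into the tray

TASK

Tidy up the painting table: take the red-handled scraper off its sloping drying rest and slide it blade first into the empty slot of the wooden tool block, fully home with its handle up, and put the chunky paint marker inside the grey tray so that it lies on or near the bottom. Either may be done first. Leave the yellow scraper in its slot and do not shift or knock over the paint bottle, the paint jar or the white cup.

Things in the scene. Friction and masses are not known exactly. Their poses are not given: they have to be found in the camera images.
- scraper: Loose paint scraper, 190 mm long, 0.24 kg (varies). Origin: middle of the blade's free edge; z runs from there along the tool to the handle's end, y across the blade, x through it. Steel blade 75 wide, 4 thick, z 0 to 75; neck 20 wide, 6 thick, to z 95; red handle 26 wide (y), 20 thick (x), to z 190. Symmetric about z; mass centre at z 67. Starts on the rest, blade down.
- scraper_grip (a point): Point inside the red handle on its axis, z = 155 in the scraper's frame (35 from the handle's end); axes as the scraper's. The whole handle sticks out free above the rest's board. At the start the scraper's z axis leans 0.61 rad (35 degrees) from vertical towards the rest's -x.
- rest: Fixed wooden drying rest, base 120 (x) by 110 (y) by 8, origin under its centre. A board 100 wide slopes under the scraper's -x side, up to z 85 of the scraper's frame. A 6 mm ledge at its foot, reaching 10 in front of the blade's middle, carries the blade's edge at x 40, z 22 of the rest's frame. The scraper only lies there and can be drawn off along its own z axis.
- block: Fixed wooden tool block, 100 (x) by 115 (y) by 75 high, origin under its centre. Two vertical slots open at the top, long side along y: the empty one at x = -25, the other at x = +25 holding the yellow scraper. Each is 84 long (y), 8 wide (x), 55 deep (floor 20 above the underside), mouth chamfered 3 mm.
- free_slot (a point): Centre of the mouth of the empty slot, at the block's top face (75 above the table); axes as the block's: y along the slot, x across it, z up. The slot floor is at z = -55.
- neighbour: Yellow-handled scraper, loose, standing blade down in the other slot of the block; 135 mm long, its top about 155 above the table; blade 70 wide, handle 22 wide (y), 18 thick (x). Origin: middle of its blade's lower edge, z up. To be left there.
- tray: Fixed grey open tray, outside 130 (x) by 170 (y) by 60 high, walls 4 and floor about 4 thick; origin under its centre.
- marker: Loose chunky paint marker with a square barrel, white with a blue cap, 100 long (x) by 20 by 20, 50 g, lying flat on the table. Origin: centre of its underside, z up at the start, cap towards +x.
- paint_pink: Bystander: pink paint bottle, 66 across, 160 tall, loose and upright; origin under its centre.
- paint_teal: Bystander: teal paint jar with a black lid, 70 across, 90 tall, loose and upright; origin under its centre.
- mug: Bystander: white cup, 80 across, 85 tall, loose and upright; origin under its centre.
Things that resemble listed ones, but are neither listed nor needed, are in the scene too. What is shaped like the scraper but orange or pink is not meant.

How it is judged (in metres and radians):
At the end, for the whole second after the job is handed in: Red scraper handle up in the empty slot: blade edge within 6 mm across and 8 mm along of its centre, at least 47 mm deep, leaning under 0.14 rad; marker in the tray, its origin under 35 mm above the underside; yellow scraper still down in its slot; scraper and marker at rest (x of scraper in the frame of free_slot between -0.006 and 0.006 m and y of scraper in the frame of free_slot between -0.008 and 0.008 m and z of scraper in the frame of free_slot below -0.047 m and angle between scraper's own z axis and vertical below 0.14 rad and linear speed of each of scraper, marker below 0.02 m/s and x of marker in the frame of tray between -0.062 and 0.062 m and y of marker in the frame of tray between -0.082 and 0.082 m and z of marker in the frame of tray between -0.005 and 0.035 m and x of neighbour in the frame of block between 0.017 and 0.033 m and z of neighbour in the frame of block below 0.032 m); the robot touches nothing.
It fails at once if the pink paint bottle is shifted more than 30 mm or tipped over (distance of paint_pink from where it was at the start of the episode above 0.03 m or angle between paint_pink's own z axis and vertical above 0.4 rad).
It fails at once if the teal paint jar is shifted more than 30 mm or tipped over (distance of paint_teal from where it was at the start of the episode above 0.03 m or angle between paint_teal's own z axis and vertical above 0.4 rad).
It fails at once if the white cup is shifted more than 30 mm or tipped over (distance of mug from where it was at the start of the episode above 0.03 m or angle between mug's own z axis and vertical above 0.4 rad).
It fails at once if the yellow scraper is lifted out of its slot (more than 30 mm) (distance of neighbour from where it was at the start of the episode above 0.03 m).
It also fails if it takes over 61 s, if anything falls off the work surface, if the arm or the gripper's body presses on something with over 40 N, if the wrist force passes 120 N, or if a joint passes its speed limit or range.

ROBOT

A 7-joint arm with a two-finger parallel gripper is mounted at the origin on the work surface. World frame = base frame: x ahead of the robot, y to its left, z up, the work surface at z = 0. Lengths are in mm, angles in degrees, forces in N, time in s.
With the tool pointing down it reaches from about 350 to 900 mm from the base axis. Payload 8.1 kg.
Tool frame: the origin (TCP) lies at the very end of the fingers, on their centre line; the grasp point (between the pads) lies env.hold_point_z behind it (env.hold_point_z is the distance from the TCP to the grasp point, in mm); z points along the fingers, y is the line along which they close (so a half turn about z gives the same grasp; the last joint's range is limited). The gripper opens to 85 mm and grips with 20 to 120 N. Pads are 22 mm wide; open, the fingers measure 114 mm over their backs; the gripper's body (76 mm by 85 mm) begins 54 mm behind the grasp point. The pads swing forward as they close: fully open they stand 13 mm farther back than shut.
Start: joints at [68.606, 24.895, 1.432, 90.138, -0.665, 64.973, -4.303], TCP at [167.165, -602.244, 231.323] pointing down, gripper open.
Joint ranges: [-149.89, 149.89], [-25.12, 119.58], [-72.63, 75.52], [4.76, 147.25], [-75.54, 255.54], [6.69, 114.76], [-157.13, 157.13]. Speed limits (degrees/s): [127.2, 127.2, 172.46, 172.46, 180, 180, 180].

INTERFACE

Orientations are given as a 3x3 rotation matrix whose columns are the frame's x, y, z axes.
In Python, from workcell import env gives the robot as it stands. The module is installed in compiled form; this text tells all that it offers.
- The arm moves only by the shell command python3 -m creep 'ROWS' [OPENING]. ROWS is JSON, a list that holds one entry, the list of rows, each a list of 6 numbers: the shift along the tool's x, y, z in m, then the turn, a rotation vector about the tool's x, y, z in rad. A call has 1 to 12 rows; each row shifts and turns the commanded pose from where the row before left it, along the tool's axes as they then stand; what a row does not reach is not made up. A row lasts 1/8 s, in which the tool goes at most 62.5 mm and 10.7 degrees, less where a joint would pass 70% of its speed; a pose out of reach is approached as far as the arm can. A call is refused whole if a number of a shift passes 0.0625 or a number of a turn 0.188, either way. A call with a gripper value outside its range is refused whole. OPENING is the closure in counts, from 0 (fully open) to 255 (shut), set as the call begins (- or left out, the last holds). The fingers move at their own pace and stop on an object; the grip force is fixed at half the most. Time passes only in rows, so rows that do not move let the fingers close. It gives the time, the measured TCP pose, the force, the opening and the grip force at its end, in the units of the state.
- env.observe(): the state, without advancing time (a new reading comes with each control period).
- env.snapshot(name): name is "scene" or "side" or "wrist"; returns (picture, depth): 420x560x3 uint8, red, green, blue; 420x560 float32, mm along the optical axis (not along the pixel's ray), 0 where there is no reading.
- env.camera_params(name): a dict with "vfov" (degrees; the focal length in pixels is half the picture's height over the tangent of half this angle, whatever the lens; pixels are square), "cx", "cy" (the principal point, pixels), "view" (4x4, takes a point from world to camera coordinates); the wrist camera has in their place "hand_eye" (4x4, takes a point from camera to tool coordinates, whose origin is the TCP and whose axes are the flange's). Camera axes: x right, y down, z forward; pixel columns grow to the right and rows downward; lengths in mm; the calibration is good to about 2 mm. A picture is of the moment at which its call begins: read the wrist's pose just before it. camera_params takes no time and is no camera call.
- env.job_done(): hands the job in; it is judged then, once.
The state is a dict: "t": time; "joint_positions": joint angles; "qvel": joint speeds; "tau": joint torques, N m; "position": TCP position; "orientation": TCP orientation; "ft_force": force on the tool from outside, world axes, zero at the start; "wrist_torque": the same for the moment, N m; "opening": opening from 0.0 (shut) to 1.0 (fully open); "finger_force": force on a finger pad.
Only numpy, scipy, OpenCV 4.12 (cv2) and the standard library are available. Lean on these libraries where they do the work, as an engineer would, in place of code of your own. Each camera call takes 0.05 s, during which the arm holds its last target. There are 200 camera calls.

## Working session

There is one attempt and no reset: what is moved stays moved. The work goes in short steps, Python scripts to look and compute and a shell command to move; the robot and the scene stay as the last step left them, time stands still between calls to the robot, and variables do not carry over. Pictures are saved under pics/ and viewed, at most 10 in all, crops included, and the job is handed in when it is done.

```bash
mkdir -p pics
cat > h.py <<'E'
import numpy as np, cv2
from workcell import env
def snap(n):
    s=env.observe(); p=env.camera_params(n); im,d=env.snapshot(n)
    return s,p,im,d
def K(p,im): 
    f=im.shape[0]/2/np.tan(np.radians(p['vfov'])/2); return f
def c2w(p,s):
    if 'view' in p: return np.linalg.inv(np.array(p['view']))
    T=np.eye(4);T[:3,:3]=np.array(s['orientation']);T[:3,3]=s['position']
    return T@np.array(p['hand_eye'])
def cloud(s,p,im,d):
    f=K(p,im); v,u=np.mgrid[:im.shape[0],:im.shape[1]]
    P=np.stack([(u-p['cx'])/f*d,(v-p['cy'])/f*d,d,np.ones_like(d)],-1)
    return (P@c2w(p,s).T)[...,:3]
def save(n,im): cv2.imwrite(n,im[...,::-1])
E
python3 - <<'E'
from h import *
o=env.observe();print(o,env.hold_point_z)
ims=[]
for n in("scene","side","wrist"):
    s,p,im,d=snap(n); np.savez(n+'0.npz',im=im,d=d,P=cloud(s,p,im,d)); print(n,{k:np.round(v,3).tolist() for k,v in p.items()})
    save(f'pics/{n}0.png',im)
E
```

```text
{'t': 0.0, 'joint_positions': array([68.60572588, 24.9362333 ,  1.43362575, 90.18930458, -0.66411679,
       64.97435441, -4.30086596]), 'qvel': array([ 0.09304993, -0.06434277, -0.013046  ,  0.04935466,  0.01944422,
        0.10398227, -0.02587597]), 'tau': array([-4.01460611e-04, -6.70475292e+01,  1.02457903e+00, -3.16226327e+01,
        1.54817925e-02,  1.23386862e-02,  4.92080164e-05]), 'position': array([ 166.96692563, -601.75347086,  230.52754527]), 'orientation': array([[ 9.63576889e-01,  2.67430791e-01, -5.91795445e-04],
       [ 2.67431390e-01, -9.63575761e-01,  1.48500751e-03],
       [-1.73103014e-04, -1.58918359e-03, -9.99998722e-01]]), 'ft_force': array([-0.14444495, -0.0201283 , -0.0488558 ]), 'wrist_torque': array([-0.00825648, -0.01700469, -0.03994203]), 'finger_force': 0.0, 'opening': 0.9997684332921303} 18.700000000000003
scene {'vfov': 55.256, 'cx': 275.635, 'cy': 211.532, 'view': [[0.743, 0.669, 0.001, -413.279], [0.492, -0.545, -0.679, -251.46], [-0.454, 0.505, -0.735, 1578.119], [0.0, 0.0, 0.0, 1.0]]}
side {'vfov': 53.119, 'cx': 277.708, 'cy': 207.398, 'view': [[-0.792, -0.61, 0.019, 459.332], [-0.413, 0.512, -0.753, 360.14], [0.449, -0.604, -0.658, 785.232], [0.0, 0.0, 0.0, 1.0]]}
wrist {'vfov': 63.025, 'cx': 281.408, 'cy': 210.591, 'hand_eye': [[-0.001, -0.953, -0.302, 78.413], [1.0, -0.002, 0.0, -0.6], [-0.001, -0.302, 0.953, -143.773], [0.0, 0.0, 0.0, 1.0]]}
```

View pics/scene0.png

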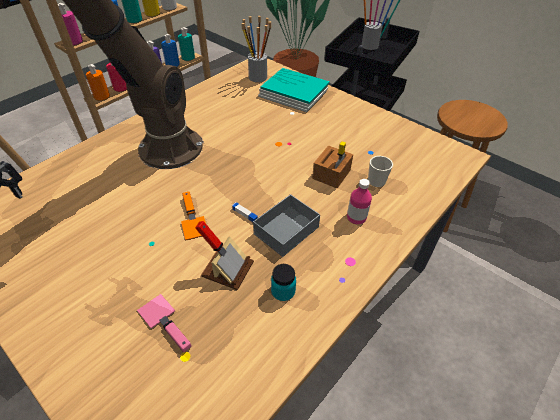

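View pics/side0.png

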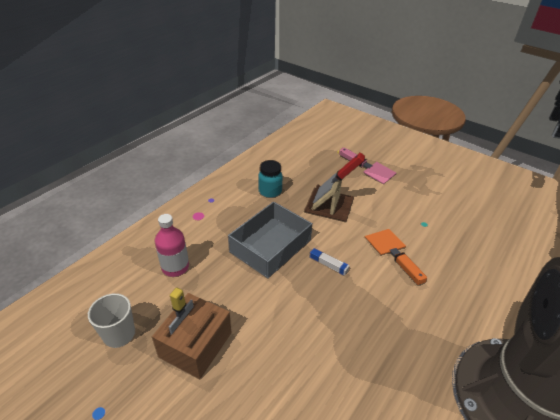

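Scene view: red scraper on its rest, handle at (210,236) and blade at (236,262). The orange decoy lies flat at (190,212) and the pink one at (168,322). The marker is at (244,212), the tray at (287,225), the block at (333,167) with its yellow scraper at (342,149), the cup at (380,170), the bottle at (360,203) and the jar at (284,282). In the side view the red handle is at (350,167). I choose the red handle on the rest; next comes a close crop and the measuring.

```bash
cat > m.py <<'E'
from h import *
def pts(n,f,box=None):
    z=np.load(n+'0.npz'); im,P,d=z['im'],z['P'],z['d']
    hsv=cv2.cvtColor(im,cv2.COLOR_RGB2HSV); m=f(hsv[...,0].astype(int),hsv[...,1].astype(int),hsv[...,2].astype(int))&(d>0)
    if box: b=np.zeros_like(m); b[box[1]:box[3],box[0]:box[2]]=1; m&=b
    return P[m]
def rep(l,Q): 
    Q=Q[np.isfinite(Q).all(1)]
    if len(Q)<5: print(l,len(Q));return
    c=np.median(Q,0); u,s,vt=np.linalg.svd(Q-Q.mean(0),full_matrices=False)
    print(l,len(Q),'med',c.round(),'lo',np.percentile(Q,3,0).round(),'hi',np.percentile(Q,97,0).round(),'ax',vt[0].round(3))
red=lambda h,s,v:((h<5)|(h>176))&(s>190)&(v>90)
for n,b in(('scene',(185,210,235,265)),('side',(325,140,375,190))): rep('red '+n,pts(n,red,b))
blue=lambda h,s,v:(h>105)&(h<125)&(s>150)&(v>60)
white=lambda h,s,v:(s<70)&(v>150)
for n,b in(('scene',(225,195,265,228)),('side',(300,240,355,280))):
    rep('cap '+n,pts(n,blue,b)); rep('mk '+n,pts(n,lambda h,s,v:blue(h,s,v)|white(h,s,v),b))
yel=lambda h,s,v:(h>20)&(h<33)&(s>180)&(v>90)
for n,b in(('scene',(330,135,355,160)),('side',(165,285,192,318))): rep('yel '+n,pts(n,yel,b))
# top planes at given heights: block 75, tray 60
for n,bb,bt in(('scene',(305,140,365,195),(240,185,330,270)),('side',(145,280,240,380),(215,195,325,285))):
    A=pts(n,lambda h,s,v:v>=0,bb); A=A[abs(A[:,2]-75)<4]; print('block',n,len(A),cv2.minAreaRect(A[:,:2].astype(np.float32)))
    T=pts(n,lambda h,s,v:s<100,bt); T=T[abs(T[:,2]-60)<4]; print('tray',n,len(T),cv2.minAreaRect(T[:,:2].astype(np.float32)))
for l,n,b,hh in(('pink','scene',(340,175,378,230),30),('jar','scene',(265,260,300,305),30),('cup','scene',(362,150,398,192),30)):
    Q=pts(n,lambda h,s,v:v>=0,b); rep(l,Q[Q[:,2]>hh])
# blade (grey) for rest
rep('blade side',pts('side',lambda h,s,v:(s<60)&(v>60),(310,172,345,212)))
rep('blade scene',pts('scene',lambda h,s,v:(s<60)&(v>90),(212,240,256,290)))
for n,b in(('scene',(195,215,265,295)),('side',(295,145,375,225))):
    im=np.load(n+'0.npz')['im'][b[1]:b[3],b[0]:b[2]]
    save(f'pics/crop_{n}.png',cv2.resize(im,(400,400)))
a=[cv2.imread(f'pics/crop_{n}.png') for n in('scene','side')]; cv2.imwrite('pics/crops.png',np.hstack(a))
E
python3 m.py
```

```text
red scene 238 med [ 552. -265.  152.] lo [ 526. -280.  117.] hi [ 574. -249.  183.] ax [ 0.552  0.205 -0.808]
red side 1
cap scene 67 med [500. -60.  19.] lo [422. -68.   6.] hi [517. -47.  24.] ax [0.999 0.039 0.015]
mk scene 157 med [475. -58.  20.] lo [421. -68.   2.] hi [548. -35.  58.] ax [ 0.992 -0.026  0.127]
cap side 95 med [499. -48.  19.] lo [424. -61.   8.] hi [512. -43.  23.] ax [-0.999 -0.038  0.005]
mk side 274 med [466. -53.  20.] lo [422. -82.   1.] hi [511. -44.  23.] ax [-0.996 -0.091  0.009]
yel scene 64 med [591. 293. 142.] lo [582. 286. 120.] hi [598. 308. 157.] ax [ 0.37  -0.727  0.579]
yel side 0
block scene 496 ((562.4298095703125, 295.5797424316406), (101.89949798583984, 119.24552154541016), 11.90680980682373)
tray scene 272 ((615.3231811523438, -16.483619689941406), (172.5070343017578, 132.1798858642578), 87.63866424560547)
block side 2350 ((562.7785034179688, 297.80426025390625), (101.88245391845703, 116.94044494628906), 11.063234329223633)
tray side 457 ((614.0458374023438, -69.9365234375), (282.4908142089844, 133.4198455810547), 87.4283218383789)
pink 716 med [758. 166.  96.] lo [703. 149.  33.] hi [783. 344. 160.] ax [ 0.329 -0.868  0.373]
jar 670 med [ 764. -202.   87.] lo [ 732. -224.   34.] hi [ 788. -167.   92.] ax [ 0.421 -0.493 -0.761]
cup 581 med [711. 360.  68.] lo [670. 172.  32.] hi [763. 414. 161.] ax [ 0.245 -0.895  0.373]
blade side 238 med [ 601. -236.   59.] lo [ 575. -276.   24.] hi [ 630. -204.   90.] ax [-0.579 -0.022  0.815]
blade scene 517 med [ 605. -245.   55.] lo [ 580. -280.   26.] hi [ 630. -210.   84.] ax [ 0.167  0.778 -0.605]
```

View pics/crops.png

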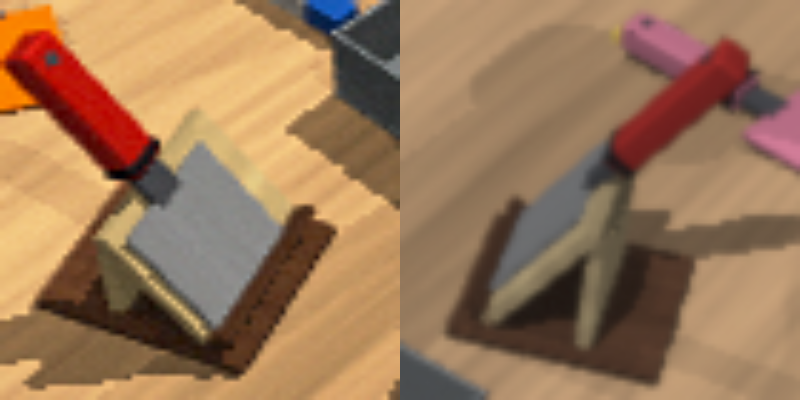

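The crops show the red handle with its steel blade lying on the wooden rest, so this is the right scraper; the pink and orange ones lie flat on the table. Next I fit its axes.

```bash
cat >> h.py <<'E'
from scipy.spatial.transform import Rotation as Ro
def goto(Rt,pt,s=None):
    s=s or env.observe(); R=np.array(s['orientation']); p=np.array(s['position'])
    print('now',p.round(1),'t',round(s['t'],2),'shift tool m',(R.T@(np.array(pt)-p)/1e3).round(4),'then rotvec',Ro.from_matrix(R.T@Rt).as_rotvec().round(4))
E
cat > m2.py <<'E'
import io,contextlib
with contextlib.redirect_stdout(io.StringIO()):
    from m import *
g=lambda h,s,v:(s<60)&(v>60)
out=[]
for n,b in(('scene',(212,240,256,290)),('side',(310,172,345,212))):
    Q=pts(n,g,b); Q=Q[Q[:,2]>20]
    for _ in range(4):
        c=Q.mean(0); u,s,vt=np.linalg.svd(Q-c,full_matrices=False); k=abs((Q-c)@vt[2])<3; Q=Q[k]
    nn=vt[2]*np.sign(vt[2][2]); print(n,len(Q),'normal',nn.round(3),'lean',np.degrees(np.arccos(nn[2])).round(1)-0,'yaw',np.degrees(np.arctan2(nn[1],nn[0])).round(1))
    yaw=np.arctan2(nn[1],nn[0]); l=np.radians(35); a=np.array([-np.sin(l)*np.cos(yaw),-np.sin(l)*np.sin(yaw),np.cos(l)]); y=np.array([-np.sin(yaw),np.cos(yaw),0])
    A=Q@y; Z=Q@a; print(' y range',np.percentile(A,[1,50,99]).round(1),'z range',np.percentile(Z,[1,99]).round(1),'n',np.median(Q@np.cross(y,a)).round(1))
    c0=y*(np.percentile(A,1)+np.percentile(A,99))/2+np.cross(y,a)*(np.median(Q@np.cross(y,a))-2)
    c0=c0+a*((22-c0[2])/a[2]); print(' edge',c0.round(1),'grip',(c0+155*a).round(1),'end',(c0+190*a).round(1))
R=pts('scene',lambda h,s,v:((h<5)|(h>176))&(s>190)&(v>90),(185,210,235,265))
print('red along y',np.percentile(R@y,[2,50,98]).round(1),'z',np.percentile(R@a,[2,98]).round(1)-(c0@a).round(1),'n',np.percentile(R@np.cross(y,a),[2,50,98]).round(1)-(c0@np.cross(y,a)).round(1),'c0y',(c0@y).round(1))
E
python3 m2.py
```

```text
scene 515 normal [0.788 0.268 0.555] lean 56.3 yaw 18.8
 y range [-463.3 -427.4 -389.7] z range [-276.6 -190.7] n 436.2
 edge [ 624.6 -237.8   22. ] grip [ 540.5 -266.5  149. ] end [ 521.5 -273.   177.6]
side 220 normal [0.779 0.281 0.561] lean 55.9 yaw 19.8
 y range [-469.3 -427.5 -394.4] z range [-273.1 -191.1] n 430.9
 edge [ 624.5 -233.9   22. ] grip [ 540.8 -264.1  149. ] end [ 522.  -270.9  177.6]
red along y [-446.8 -436.5 -423.4] z [108.3 191.1] n [-0.4 10.1 13.9] c0y -431.8
```

```bash
cat > t.py <<'E'
from h import *
yaw=np.radians(19.3);l=np.radians(35)
a=np.array([-np.sin(l)*np.cos(yaw),-np.sin(l)*np.sin(yaw),np.cos(l)]);y=np.array([-np.sin(yaw),np.cos(yaw),0]);x=np.cross(y,a)
Rg=np.stack([y,x,-a],1); grip=np.array([540.5,-265.5,149])
if __name__=='__main__': goto(Rg,grip+a*85)
E
python3 t.py
```

```text
now [ 167.  -601.9  230.7] t 0.15 shift tool m [ 0.4012 -0.221   0.0123] then rotvec [-0.4675  0.4976 -1.5812]
```

```bash
python3 -m creep '[[[0.04,-0.022,0.001,0,0,0],[0.04,-0.022,0.001,0,0,0],[0.04,-0.022,0.001,0,0,0],[0.04,-0.022,0.001,0,0,0],[0.04,-0.022,0.001,0,0,0],[0.04,-0.022,0.001,0,0,0],[0.04,-0.022,0.001,0,0,0],[0.04,-0.022,0.001,0,0,0],[0.04,-0.022,0.001,0,0,0],[0.04,-0.022,0.001,0,0,0],[0,0,0,0,0,0]]]' 0
python3 -m creep '[[[0,0,0,-0.0468,0.0498,-0.158],[0,0,0,-0.0468,0.0498,-0.158],[0,0,0,-0.0468,0.0498,-0.158],[0,0,0,-0.0468,0.0498,-0.158],[0,0,0,-0.0468,0.0498,-0.158],[0,0,0,-0.0468,0.0498,-0.158],[0,0,0,-0.0468,0.0498,-0.158],[0,0,0,-0.0468,0.0498,-0.158],[0,0,0,-0.0468,0.0498,-0.158],[0,0,0,-0.0468,0.0498,-0.158],[0,0,0,0,0,0]]]'
python3 t.py
python3 - <<'E'
from h import *
from t import *
s,p,im,d=snap('wrist'); save('pics/w1.png',im); P=cloud(s,p,im,d); np.savez('w1.npz',im=im,d=d,P=P)
h=cv2.cvtColor(im,cv2.COLOR_RGB2HSV).astype(int); m=((h[...,0]<5)|(h[...,0]>176))&(h[...,1]>190)&(h[...,2]>70)&(d>0)
Q=P[m]-grip; print(m.sum(), 'x',np.percentile(Q@x,[2,50,98]).round(1),'y',np.percentile(Q@y,[2,50,98]).round(1),'z',np.percentile(Q@a,[2,98]).round(1))
E
```

```text
t: 1.52
position: [496.5, -279.2, 221.0]
orientation: [[0.962, 0.274, 0.001], [0.274, -0.962, 0.002], [0.001, -0.002, -1.0]]
ft_force: [-1.0, -0.2, 0.5]
opening: 1.001
finger_force: 0.0
t: 2.9
position: [492.1, -285.6, 220.1]
orientation: [[-0.312, 0.781, 0.54], [0.95, 0.253, 0.183], [0.006, 0.57, -0.821]]
ft_force: [0.7, -0.2, -0.4]
opening: 1.001
finger_force: 0.0
now [ 492.1 -285.6  220.1] t 2.9 shift tool m [0.003  0.002  0.0033] then rotvec [-0.0038  0.0059 -0.0196]
1747 x [-3.8  4.5 12.7] y [-10.5   8.6  12.2] z [-43.6  36.3]
```

Run:
```python
from h import *
from t import *
z=np.load('w1.npz'); im,d,P=z['im'],z['d'],z['P']
h=cv2.cvtColor(im,cv2.COLOR_RGB2HSV).astype(int); m=((h[...,0]<5)|(h[...,0]>176))&(h[...,1]>150)&(h[...,2]>50)&(d>0)
Q=P[m]-grip; X,Y,Z=Q@x,Q@y,Q@a
for lo,hi in((32,45),(10,30),(-20,0),(-45,-25)):
    k=(Z>lo)&(Z<hi); print(lo,k.sum(),'x',np.percentile(X[k],[3,50,97]).round(1),'y',np.percentile(Y[k],[3,50,97]).round(1))
```

```text
32 1104 x [-4.4  4.1 13.2] y [-10.6   1.   11.2]
10 245 x [-4.8  3.7 12.4] y [10.6 11.9 12.3]
-20 173 x [-5.2  3.4 12. ] y [10.3 11.8 12.1]
-45 129 x [-5.7  3.  11.5] y [ 9.7 11.7 12.1]
```

View pics/w1.png

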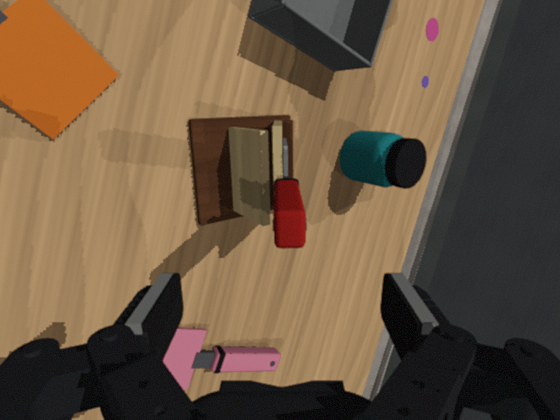

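The wrist view shows the red handle's end at (290,230) between the open fingers, with the board and blade above it at (275,160). The jar is clear at (380,160). The handle sits 3.8 mm off in x; I approach along its axis.

Run:
```python
from t import *
goto(Rg,grip+3.8*x-18.7*a)
```

```text
now [ 492.7 -284.6  220.5] t 2.95 shift tool m [0.0029 0.0053 0.1067] then rotvec [-0.0044  0.0058 -0.0206]
```

```bash
python3 -m creep '[[[0.003,0.005,0,-0.004,0.006,-0.02],[0,0,0.02,0,0,0],[0,0,0.02,0,0,0],[0,0,0.02,0,0,0],[0,0,0.02,0,0,0],[0,0,0.015,0,0,0],[0,0,0.012,0,0,0],[0,0,0,0,0,0],[0,0,0,0,0,0]]]' 0
python3 - <<'E'
from t import *
goto(Rg,grip+3.8*x-18.7*a)
E
```

```text
t: 4.08
position: [554.6, -258.8, 136.7]
orientation: [[-0.336, 0.771, 0.541], [0.942, 0.277, 0.191], [-0.003, 0.574, -0.819]]
ft_force: [0.2, -0.4, -0.2]
opening: 1.001
finger_force: 0.0
now [ 554.6 -258.8  136.7] t 4.08 shift tool m [-0.0016 -0.0019 -0.0002] then rotvec [ 0.0006 -0.001   0.0066]
```

```bash
python3 -m creep '[[[-0.0015,-0.0015,0,0,0,0.006],[0,0,0,0,0,0],[0,0,0,0,0,0],[0,0,0,0,0,0],[0,0,0,0,0,0],[0,0,0,0,0,0],[0,0,0,0,0,0],[0,0,0,0,0,0]]]' 255
python3 - <<'E'
from h import *
s=env.observe();print(s['ft_force'],s['wrist_torque'],s['opening'])
E
```

```text
t: 5.08
position: [553.0, -261.0, 135.1]
orientation: [[-0.331, 0.774, 0.54], [0.944, 0.271, 0.191], [0.001, 0.573, -0.82]]
ft_force: [-6.3, -0.8, 3.0]
opening: 0.228
finger_force: 58.1
[-6.30198363 -0.81322398  3.02678307] [-0.47624402  1.45843732  0.05623547] 0.22792884602644098
```

```bash
python3 -m creep '[[[0,0,-0.01,0,0,0],[0,0,-0.015,0,0,0],[0,0,-0.02,0,0,0],[0,0,-0.02,0,0,0],[0,0,-0.02,0,0,0],[0,0,-0.02,0,0,0],[0,0,-0.02,0,0,0],[0,0,-0.02,0,0,0],[0,0,-0.01,0,0,0],[0,0,0,0,0,0]]]'
python3 - <<'E'
from t import *
b=np.radians(11.5); Y=np.array([-np.sin(b),np.cos(b),0]); X=np.array([np.cos(b),np.sin(b),0])
Rb=np.stack([Y,X,[0,0,-1]],1)
goto(Rb,[538,200,275])
s=env.observe(); print((np.array([538,200,275])-s['position']).round(), 'in final tool frame', (Rb.T@(np.array([538,200,275])-s['position'])).round(1))
E
```

```text
t: 6.32
position: [469.8, -290.6, 263.0]
orientation: [[-0.331, 0.773, 0.542], [0.944, 0.271, 0.189], [-0.001, 0.574, -0.819]]
ft_force: [-0.7, -0.2, -2.0]
opening: 0.229
finger_force: 58.6
now [ 469.8 -290.6  263. ] t 6.33 shift tool m [0.4404 0.1926 0.12  ] then rotvec [ 0.6102 -0.0411  0.1323]
[ 68. 491.  12.] in final tool frame [467.1 164.6 -12. ]
```

```bash
python3 -m creep '[[[0,0,0,0.1525,-0.01,0.033],[0,0,0,0.1525,-0.01,0.033],[0,0,0,0.1525,-0.01,0.033],[0,0,0,0.1525,-0.01,0.033],[0,0,0,0,0,0]]]'
python3 -m creep '[[[0.039,0.0137,-0.001,0,0,0],[0.039,0.0137,-0.001,0,0,0],[0.039,0.0137,-0.001,0,0,0],[0.039,0.0137,-0.001,0,0,0],[0.039,0.0137,-0.001,0,0,0],[0.039,0.0137,-0.001,0,0,0],[0.039,0.0137,-0.001,0,0,0],[0.039,0.0137,-0.001,0,0,0],[0.039,0.0137,-0.001,0,0,0],[0.039,0.0137,-0.001,0,0,0],[0.039,0.0137,-0.001,0,0,0],[0.03,0.012,-0.001,0,0,0]]]'
python3 -m creep '[[[0,0,0,0,0,0],[0,0,0,0,0,0]]]'
python3 - <<'E'
from h import *
for n in('wrist','side'):
    s,p,im,d=snap(n); save(f'pics/{n}2.png',im); P=cloud(s,p,im,d); np.savez(n+'2.npz',im=im,d=d,P=P,R=s['orientation'],p=s['position'])
print(s['position'],np.array(s['orientation']).round(3))
E
```

```text
t: 6.95
position: [473.4, -286.4, 261.7]
orientation: [[-0.209, 0.978, 0.0], [0.978, 0.209, 0.005], [0.004, 0.001, -1.0]]
ft_force: [0.4, 0.6, -1.9]
opening: 0.231
finger_force: 59.9
t: 8.45
position: [536.8, 193.0, 274.9]
orientation: [[-0.202, 0.979, -0.001], [0.979, 0.202, 0.005], [0.005, 0.0, -1.0]]
ft_force: [0.0, -0.4, -1.7]
opening: 0.225
finger_force: 59.9
t: 8.7
position: [537.0, 190.6, 274.9]
orientation: [[-0.2, 0.98, -0.001], [0.98, 0.2, 0.003], [0.003, -0.0, -1.0]]
ft_force: [-0.4, -1.1, -2.4]
opening: 0.228
finger_force: 59.9
[537.18334149 190.24891223 275.04461022] [[-0.199  0.98  -0.001]
 [ 0.98   0.199  0.002]
 [ 0.002 -0.    -1.   ]]
```

View pics/wrist2.png

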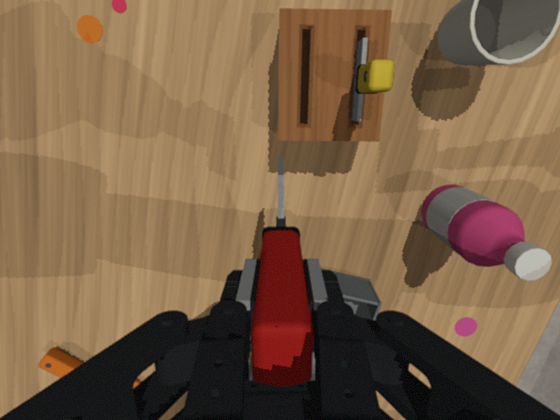

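The wrist view shows the empty slot from (303,27) to (305,123) and the blade edge-on, its corner near (281,160). The yellow scraper is at (370,75), the cup and bottle well to the right.

```bash
cat > slot.py <<'E'
import sys
from h import *
n=sys.argv[1]; box=list(map(int,sys.argv[2].split(','))) # u0 v0 u1 v1 around slot
z=np.load(n+'.npz'); im,d,P,R,p=[z[k] for k in('im','d','P','R','p')]
pr=env.camera_params('wrist'); s=dict(orientation=R,position=p); T=c2w(pr,s); f=K(pr,im)
g=cv2.cvtColor(im,cv2.COLOR_RGB2GRAY); sub=g[box[1]:box[3],box[0]:box[2]]
_,m=cv2.threshold(sub,0,255,cv2.THRESH_BINARY_INV+cv2.THRESH_OTSU)
cs=max(cv2.findContours(m,cv2.RETR_EXTERNAL,cv2.CHAIN_APPROX_NONE)[0],key=cv2.contourArea)[:,0]+box[:2]
r=np.c_[(cs[:,0]-pr['cx'])/f,(cs[:,1]-pr['cy'])/f,np.ones(len(cs))]@T[:3,:3].T; o=T[:3,3]
W=o+r*((75-o[2])/r[:,2])[:,None]
rc=cv2.minAreaRect(W[:,:2].astype(np.float32)); print('slot world',rc)
c=np.array([*rc[0],75]); print('slot in tool',(R.T@(c-p)).round(1))
bx=cv2.boxPoints(rc); e=max([bx[1]-bx[0],bx[2]-bx[1]],key=np.linalg.norm); e=e*np.sign(e[1]); print('slot dir ang',np.degrees(np.arctan2(e[1],e[0])).round(2),'tool x ang',np.degrees(np.arctan2(R[1,0],R[0,0])).round(2))
Q=(P-p)@R; 
k=(d>0)&(abs(Q[...,1])<12)&(Q[...,2]>50)&(Q[...,2]<145)&(Q[...,0]>20)&(Q[...,0]<60)
for a,b in((60,80),(80,100),(100,120),(120,140)):
    kk=k&(Q[...,2]>a)&(Q[...,2]<b); print('blade z',a,kk.sum(),Q[kk].mean(0).round(1) if kk.sum() else '', 'max',Q[kk].max(0).round(1) if kk.sum() else '')
E
python3 slot.py wrist2 294,15,318,135
```

```text
slot world ((539.1517333984375, 294.25732421875), (8.988131523132324, 84.9123764038086), 9.67749309539795)
slot in tool [100.6  22.9 200.1]
slot dir ang 99.68 tool x ang 101.54
blade z 60 143 [30.3  0.4 62.9] max [36.4  2.  78.6]
blade z 80 30 [35.9  0.4 90.2] max [36.1  2.1 98.7]
blade z 100 24 [ 35.8   0.2 109.4] max [ 36.1   2.2 119.8]
blade z 120 14 [ 35.7   0.  127. ] max [ 35.9   1.5 132.5]
```

```bash
python3 -m creep '[[[0.025,0.0057,0,0,0,0.026],[0.025,0.0057,0,0,0,0],[0.025,0.0057,0,0,0,0],[0.026,0.0057,0,0,0,0],[0,0,0,0,0,0],[0,0,0.015,0,0,0],[0,0,0.015,0,0,0],[0,0,0.015,0,0,0],[0,0,0,0,0,0],[0,0,0,0,0,0]]]'
python3 - <<'E'
from h import *
s,p,im,d=snap('wrist'); save(f'pics/w3.png',im); P=cloud(s,p,im,d); np.savez('w3.npz',im=im,d=d,P=P,R=s['orientation'],p=s['position'])
s2,p2,im2,d2=snap('side'); u=cv2.resize(im2[250:390,120:260],(420,420),interpolation=cv2.INTER_CUBIC)
save('pics/c3.png',np.hstack([im[:, :380],u]))
print(s['position'],np.array(s['orientation']).round(4).tolist())
E
```

```text
t: 10.05
position: [541.4, 295.9, 231.0]
orientation: [[-0.175, 0.984, -0.0], [0.984, 0.175, 0.003], [0.003, 0.0, -1.0]]
ft_force: [0.4, -0.4, -1.7]
opening: 0.224
finger_force: 59.8
[541.35281007 295.93174108 231.02510469] [[-0.1754, 0.9845, -0.0001], [0.9845, 0.1754, 0.0027], [0.0027, 0.0003, -1.0]]
```

View pics/c3.png

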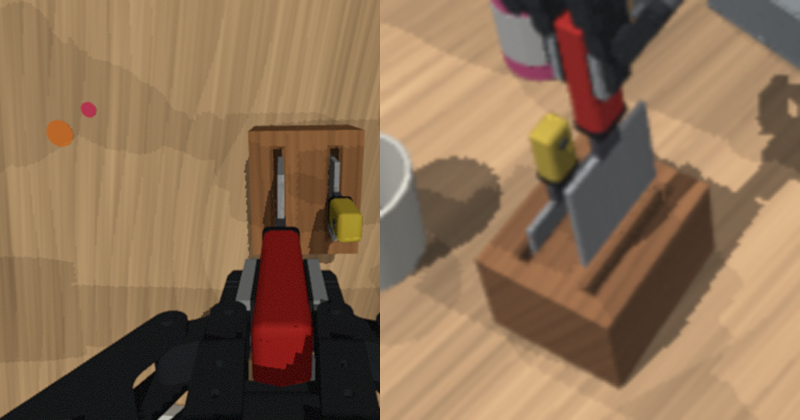

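The wrist view (left) shows the blade above the slot at (281,190), with dark slot visible only on its left. The side crop agrees: the blade is over the mouth. The numbers say 2.4 mm too far in tool y, so I correct and check.

```bash
python3 -m creep '[[[0,-0.0024,0,0,0,0],[0,0,0,0,0,0],[0,0,0,0,0,0]]]'
python3 - <<'E'
from h import *
s,p,im,d=snap('wrist'); R=np.array(s['orientation']);pp=np.array(s['position'])
print(pp.round(1),'err tool',(R.T@(np.array([539.15,294.26,75])-pp)).round(1))
T=c2w(p,s);f=K(p,im); g=cv2.cvtColor(im,cv2.COLOR_RGB2GRAY)
for v in (150,153,156,165,175,190):
    row=g[v,262:300]; print(v,row.tolist())
    r=np.c_[(np.arange(262,300)-p['cx'])/f,np.full(38,(v-p['cy'])/f),np.ones(38)]@T[:3,:3].T
    W=T[:3,3]+r*((75-T[2,3])/r[:,2])[:,None]; Q=(W-pp)@R; print('   tool x %.0f  y of first %.1f last %.1f'%(Q[0,0],Q[0,1],Q[-1,1]))
P=cloud(s,p,im,d); Q=(P-pp)@R; k=(d>0)&(abs(Q[...,1])<12)&(Q[...,2]>80)&(Q[...,2]<134)&(Q[...,0]>20)
print('blade',Q[k].mean(0).round(1),Q[k].max(0).round(1))
E
```

```text
t: 10.52
position: [538.9, 295.4, 231.0]
orientation: [[-0.176, 0.984, -0.0], [0.984, 0.176, 0.002], [0.002, 0.0, -1.0]]
ft_force: [-0.2, 0.3, -3.4]
opening: 0.227
finger_force: 59.9
[538.9 295.4 231. ] err tool [ -1.6   0.  156. ]
150 [79, 84, 88, 92, 91, 90, 93, 91, 93, 90, 74, 75, 76, 66, 38, 28, 30, 30, 30, 32, 27, 31, 48, 81, 83, 82, 88, 92, 94, 97, 100, 103, 103, 103, 103, 98, 97, 95]
   tool x 38  y of first -15.9 last 16.3
153 [80, 86, 88, 91, 93, 93, 92, 92, 93, 89, 80, 78, 78, 65, 36, 30, 27, 36, 35, 35, 28, 26, 53, 81, 85, 80, 88, 95, 96, 96, 100, 100, 104, 105, 103, 97, 87, 84]
   tool x 35  y of first -15.9 last 16.4
156 [81, 85, 87, 94, 90, 92, 90, 90, 93, 88, 84, 81, 80, 73, 38, 33, 45, 52, 51, 51, 47, 39, 47, 78, 85, 83, 87, 96, 96, 99, 101, 101, 103, 102, 99, 94, 87, 84]
   tool x 33  y of first -16.0 last 16.4
165 [81, 83, 86, 90, 93, 93, 92, 92, 91, 94, 87, 77, 81, 72, 42, 49, 79, 84, 83, 84, 81, 65, 55, 79, 85, 83, 88, 98, 98, 97, 98, 99, 105, 102, 96, 87, 85, 84]
   tool x 25  y of first -16.1 last 16.5
175 [80, 81, 85, 92, 91, 91, 88, 92, 92, 86, 56, 51, 43, 39, 43, 81, 118, 122, 120, 124, 133, 122, 78, 74, 82, 83, 90, 93, 90, 83, 85, 90, 92, 95, 93, 90, 80, 75]
   tool x 16  y of first -16.3 last 16.6
190 [84, 84, 82, 85, 89, 91, 85, 57, 45, 50, 46, 38, 41, 42, 46, 80, 122, 127, 124, 126, 127, 116, 76, 70, 83, 85, 88, 97, 93, 88, 85, 88, 93, 96, 93, 88, 79, 75]
   tool x 2  y of first -16.5 last 16.8
blade [ 35.8   0.2 104.7] [ 36.1   2.2 132.1]
```

Centred in both directions; I lower it with force checks.

```bash
python3 -m creep '[[[0,0,0.01,0,0,0],[0,0,0.008,0,0,0],[0,0,0.006,0,0,0],[0,0,0.006,0,0,0],[0,0,0.006,0,0,0],[0,0,0,0,0,0]]]'
```

```text
t: 11.32
position: [538.6, 295.3, 194.3]
orientation: [[-0.175, 0.984, -0.001], [0.984, 0.175, 0.002], [0.002, -0.001, -1.0]]
ft_force: [-0.2, -0.3, -1.8]
opening: 0.226
finger_force: 59.9
```

```bash
python3 -m creep '[[[0,0,0.008,0,0,0],[0,0,0.008,0,0,0],[0,0,0.008,0,0,0],[0,0,0.006,0,0,0],[0,0,0,0,0,0]]]'
```

```text
t: 11.95
position: [538.6, 295.3, 164.2]
orientation: [[-0.175, 0.984, -0.001], [0.984, 0.175, 0.002], [0.002, -0.001, -1.0]]
ft_force: [0.8, -0.3, -2.3]
opening: 0.23
finger_force: 60.0
```

No resistance. About 8 mm remain to the floor.

```bash
python3 -m creep '[[[0,0,0.003,0,0,0],[0,0,0.003,0,0,0],[0,0,0,0,0,0]]]'; python3 -m creep '[[[0,0,0.0015,0,0,0],[0,0,0,0,0,0]]]'
```

```text
t: 12.32
position: [538.7, 295.5, 158.6]
orientation: [[-0.175, 0.984, -0.001], [0.984, 0.175, 0.002], [0.002, -0.0, -1.0]]
ft_force: [-0.0, 1.0, -1.8]
opening: 0.229
finger_force: 60.0
t: 12.58
position: [538.8, 295.6, 157.3]
orientation: [[-0.175, 0.984, -0.0], [0.984, 0.175, 0.002], [0.002, 0.0, -1.0]]
ft_force: [-0.2, -0.5, -2.2]
opening: 0.23
finger_force: 60.0
```

```bash
python3 -m creep '[[[0,0,0,0,0,0],[0,0,0,0,0,0],[0,0,0,0,0,0],[0,0,0,0,0,0]]]' 145
python3 -m creep '[[[0,0,-0.02,0,0,0],[0,0,-0.03,0,0,0],[0,0,-0.03,0,0,0],[0,0,-0.03,0,0,0],[0,0,0,0,0,0]]]'
python3 - <<'E'
from h import *
s,p,im,d=snap('wrist'); P=cloud(s,p,im,d)
h=cv2.cvtColor(im,cv2.COLOR_RGB2HSV).astype(int); m=((h[...,0]<5)|(h[...,0]>176))&(h[...,1]>170)&(h[...,2]>60)&(d>0)&(P[...,2]>100)
Q=P[m]; zt=np.percentile(Q[:,2],97); t=Q[Q[:,2]>zt-5]; print('red top',zt,'centre',t.mean(0),'extent',np.percentile(t,[2,98],axis=0).round(1))
b=np.radians(10.1); X=np.array([np.cos(b),np.sin(b),0]); print('across from slot', X@(t.mean(0)-[539.15,294.26,0]))
a,pa,ia,da=snap('side'); b_,pb,ib,db=snap('scene'); u=cv2.resize(ia[270:390,130:250],(400,400));w=cv2.resize(ib[120:210,300:390],(400,400)); save('pics/c4.png',np.hstack([u,w]))
E
```

```text
t: 13.08
position: [538.9, 295.6, 157.4]
orientation: [[-0.175, 0.985, -0.0], [0.984, 0.175, 0.003], [0.002, 0.0, -1.0]]
ft_force: [-0.8, 0.2, -0.0]
opening: 0.431
finger_force: 0.0
t: 13.7
position: [539.7, 296.4, 269.9]
orientation: [[-0.176, 0.984, 0.003], [0.984, 0.175, 0.005], [0.004, 0.004, -1.0]]
ft_force: [-0.6, 1.2, -1.0]
opening: 0.429
finger_force: 0.0
red top 211.95102972359237 centre [532.87618056 294.66242314 210.53166466] extent [[523.5 282.4 207.7]
 [542.4 306.  212.2]]
across from slot -6.1060235551395845
```

View pics/c4.png

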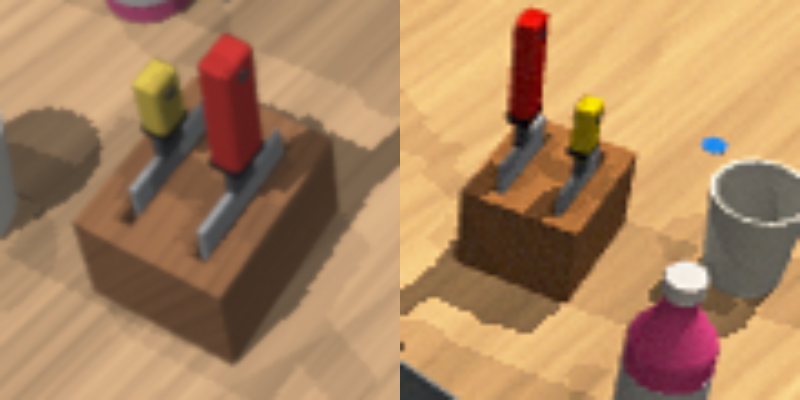

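Both crops show the red scraper standing in the slot, blade down, with the yellow one undisturbed. Its top is at 212 mm, so it is home, leaning about 0.03 rad. Now the marker.

```bash
python3 -m creep '[[[-0.03,-0.01,0,0,0,0.171],[0,0,0,0,0,0.171],[0,0,0,0,0,0.171],[0,0,0,0,0,0.171],[0,0,0,0,0,0.171],[0,0,0,0,0,0.171],[0,0,0,0,0,0.171],[0,0,0,0,0,0.171],[0,0,0,0,0,0.171],[0,0,0,0,0,0.171],[0,0,0,0,0,0]]]'
python3 - <<'E'
from h import *
goto(np.diag([1,-1,-1.]),[440,-56,240])
E
```

```text
t: 15.22
position: [533.8, 263.8, 266.2]
orientation: [[0.999, 0.038, -0.002], [0.038, -0.999, 0.001], [-0.002, -0.001, -1.0]]
ft_force: [0.3, -0.9, 0.5]
opening: 0.433
finger_force: 0.0
now [533.8 263.8 266.2] t 15.22 shift tool m [-0.106  0.316  0.026] then rotvec [-0.0012  0.0018  0.0384]
```

```bash
python3 -m creep '[[[-0.013,0.039,0.003,0,0,0.005],[-0.013,0.039,0.003,0,0,0.005],[-0.013,0.039,0.003,0,0,0.005],[-0.013,0.039,0.003,0,0,0.005],[-0.013,0.039,0.003,0,0,0.005],[-0.013,0.039,0.003,0,0,0.005],[-0.013,0.039,0.003,0,0,0.005],[-0.013,0.039,0.003,0,0,0],[0,0,0,0,0,0],[0,0,0,0,0,0]]]' 0
cat > mk.py <<'E'
from h import *
s,p,im,d=snap('wrist'); P=cloud(s,p,im,d); save('pics/w5.png',im)
h=cv2.cvtColor(im,cv2.COLOR_RGB2HSV).astype(int); H,S,V=h[...,0],h[...,1],h[...,2]
bl=(H>105)&(H<125)&(S>130)&(V>50); wh=(S<60)&(V>120)
R=np.array(s['orientation']);pp=np.array(s['position'])
near=(abs(P[...,0]-466)<70)&(abs(P[...,1]+54)<45)&(d>0)&(P[...,2]<40)
m=(bl|wh)&near&(P[...,2]>15)
Q=P[m][:,:2].astype(np.float32); print(pp.round(1),len(Q),cv2.minAreaRect(Q),'z',np.median(P[m][:,2]))
c=cv2.minAreaRect(Q)[0]; print('in tool',(R.T@(np.array([*c,10])-pp)).round(1))
t=(abs(P[...,2]-60)<4)&(d>0)&(abs(P[...,0]-615)<90)&(abs(P[...,1]+17)<110); print('tray',t.sum(),cv2.minAreaRect(P[t][:,:2].astype(np.float32)))
E
python3 mk.py
```

```text
t: 16.48
position: [436.5, -49.4, 242.4]
orientation: [[1.0, 0.005, -0.0], [0.005, -1.0, 0.003], [-0.0, -0.003, -1.0]]
ft_force: [0.4, 0.4, -0.1]
opening: 1.003
finger_force: 0.0
[436.5 -49.4 242.4] 1666 ((468.3230895996094, -55.92780303955078), (99.18756103515625, 19.3569393157959), 2.5881807804107666) z 21.141314481574966
in tool [ 31.9   7.3 232.4]
tray 1666 ((576.2684936523438, -13.968399047851562), (170.22601318359375, 48.0783805847168), 87.44284057617188)
```

View pics/w5.png

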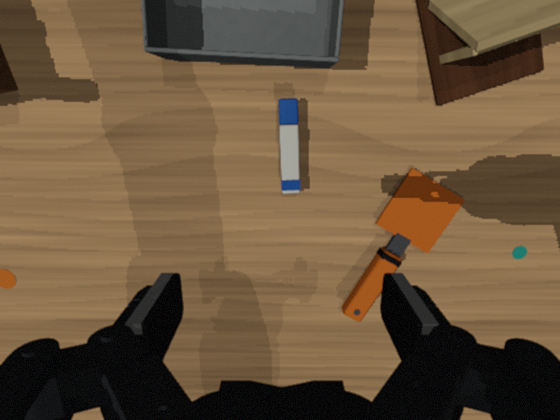

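Marker at (290,145), 99 x 19 mm, yaw 2.6°, its top at 21 mm, which fits the given sizes. The tray is above it at (243,30); the orange decoy at (418,210) is clear of the fingers.

```bash
python3 -m creep '[[[0.016,0.0037,0.02,0,0,-0.04],[0.016,0.0037,0.03,0,0,0],[0,0,0.035,0,0,0],[0,0,0.035,0,0,0],[0,0,0.035,0,0,0],[0,0,0.03,0,0,0],[0,0,0,0,0,0],[0,0,0,0,0,0]]]' 0
python3 - <<'E'
from h import *
b=np.radians(2.6); goto(np.array([[np.cos(b),np.sin(b),0],[np.sin(b),-np.cos(b),0],[0,0,-1]]),[468.3,-55.9,3])
E
```

```text
t: 17.52
position: [469.3, -55.3, 58.3]
orientation: [[0.999, 0.044, 0.001], [0.044, -0.999, 0.003], [0.001, -0.003, -1.0]]
ft_force: [-0.4, -0.2, 0.8]
opening: 1.0
finger_force: 0.0
now [469.3 -55.3  58.3] t 17.52 shift tool m [-0.0011  0.0007  0.0553] then rotvec [-0.0027 -0.0006 -0.0015]
```

```bash
python3 -m creep '[[[0,0,0.02,0,0,0],[0,0,0.02,0,0,0],[0,0,0.01,0,0,0],[0,0,0.004,0,0,0],[0,0,0,0,0,0],[0,0,0,0,0,0]]]' 0
python3 -m creep '[[[0,0,0,0,0,0],[0,0,0,0,0,0],[0,0,0,0,0,0],[0,0,0,0,0,0],[0,0,0,0,0,0],[0,0,0,0,0,0]]]' 255
```

```text
t: 18.27
position: [469.0, -56.0, 4.1]
orientation: [[0.999, 0.042, 0.001], [0.042, -0.999, 0.002], [0.001, -0.002, -1.0]]
ft_force: [0.3, -0.4, 0.1]
opening: 1.003
finger_force: 0.0
t: 19.02
position: [468.6, -56.0, 3.8]
orientation: [[0.999, 0.042, -0.0], [0.042, -0.999, 0.002], [0.0, -0.002, -1.0]]
ft_force: [-1.6, -0.2, 4.5]
opening: 0.217
finger_force: 59.2
```

```bash
python3 -m creep '[[[0,0,-0.03,0,0,0],[0,0,-0.04,0,0,0],[0,0,-0.04,0,0,0],[0,0,0,0,0,0],[0.037,-0.0087,0,0,0,0],[0.037,-0.0087,0,0,0,0],[0.037,-0.0087,0,0,0,0],[0.037,-0.0087,0,0,0,0],[0,0,0,0,0,0.09],[0,0,0,0,0,0],[0,0,0,0,0,0]]]'
python3 - <<'E'
from h import *
b=np.radians(-2.5); goto(np.array([[np.cos(b),np.sin(b),0],[np.sin(b),-np.cos(b),0],[0,0,-1]]),[616,-15,10])
s,p,im,d=snap('wrist'); save('pics/w6.png',im); P=cloud(s,p,im,d)
t=(abs(P[...,2]-60)<4)&(d>0)&(abs(P[...,0]-615)<90)&(abs(P[...,1]+17)<110); print('tray',t.sum(),cv2.minAreaRect(P[t][:,:2].astype(np.float32)))
E
```

```text
t: 20.4
position: [614.1, -15.5, 112.8]
orientation: [[0.999, -0.046, -0.002], [-0.046, -0.999, 0.002], [-0.002, -0.002, -1.0]]
ft_force: [0.1, -0.2, -0.3]
opening: 0.217
finger_force: 58.9
now [614.1 -15.5 112.8] t 20.4 shift tool m [ 0.002  -0.0004  0.1028] then rotvec [-0.002   0.0019 -0.0025]
tray 6014 ((618.0543212890625, -15.587539672851562), (170.31639099121094, 128.60659790039062), 87.37185668945312)
```

View pics/w6.png

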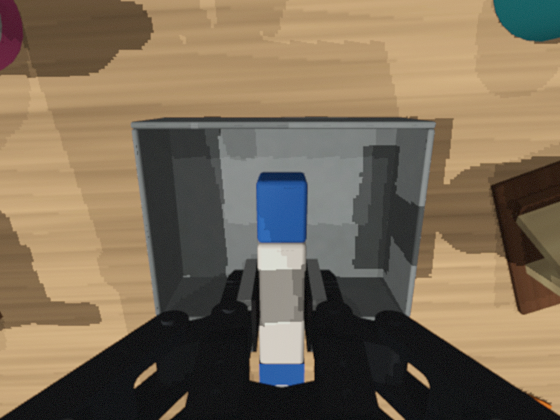

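The marker (282,280) is held over the tray (283,215), aligned with it. I shift 3 mm and lower.

```bash
python3 -m creep '[[[0.003,0,0.01,0,0,0],[0,0,0.02,0,0,0],[0,0,0.02,0,0,0],[0,0,0.02,0,0,0],[0,0,0.015,0,0,0],[0,0,0.01,0,0,0],[0,0,0.006,0,0,0],[0,0,0,0,0,0],[0,0,0,0,0,0]]]'
python3 -m creep '[[[0,0,0,0,0,0],[0,0,0,0,0,0],[0,0,0,0,0,0],[0,0,0,0,0,0]]]' 140
python3 -m creep '[[[0,0,-0.03,0,0,0],[0,0,-0.04,0,0,0],[0,0,-0.04,0,0,0],[0,0,-0.04,0,0,0],[0,0,0,0,0,0],[0,0,0,0,0,0]]]'
python3 - <<'E'
from h import *
s,p,im,d=snap('wrist'); P=cloud(s,p,im,d)
h=cv2.cvtColor(im,cv2.COLOR_RGB2HSV).astype(int); m=(h[...,0]>105)&(h[...,0]<125)&(h[...,1]>130)&(d>0)&(abs(P[...,0]-617)<60)
print('blue',P[m].mean(0),np.percentile(P[m],[5,95],axis=0).round())
a,pa,ia,da=snap('side'); b,pb,ib,db=snap('scene')
save('pics/f.png',np.hstack([cv2.resize(ia[130:410,80:360],(400,400)),cv2.resize(ib[120:310,200:410],(400,400))]))
E
```

```text
t: 21.58
position: [618.3, -15.1, 13.1]
orientation: [[0.999, -0.048, 0.001], [-0.048, -0.999, 0.002], [0.0, -0.002, -1.0]]
ft_force: [0.3, 0.1, -0.4]
opening: 0.211
finger_force: 58.8
t: 22.08
position: [618.0, -15.2, 12.6]
orientation: [[0.999, -0.048, -0.0], [-0.048, -0.999, 0.002], [-0.0, -0.002, -1.0]]
ft_force: [-0.4, 0.2, 0.5]
opening: 0.452
finger_force: 0.0
t: 22.82
position: [617.6, -15.6, 162.1]
orientation: [[0.999, -0.048, -0.001], [-0.048, -0.999, 0.002], [-0.001, -0.002, -1.0]]
ft_force: [-0.6, 0.5, 0.0]
opening: 0.454
finger_force: 0.0
blue [636.00920318 -16.30242119  47.21489897] [[576. -34.  24.]
 [667.  -4. 235.]]
```

View pics/f.png

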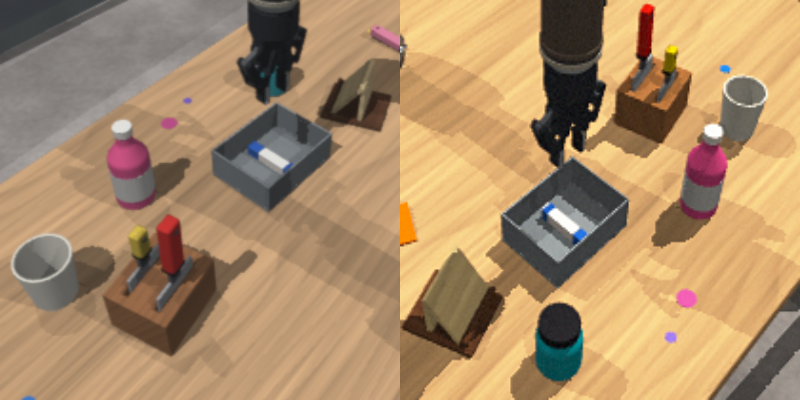

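Final views: the marker lies on the tray's floor (side crop (270,157), scene crop (565,222)). The red scraper is upright in its slot (170,245), with the yellow one, bottle, jar and cup still standing and the arm clear.

```bash
python3 -c "
from workcell import env
print(env.job_done())"
```

```text
the job is handed in; nothing more can be done
None
```

The red scraper stands fully home in the empty slot with its handle up, the marker lies on the tray floor, the other items appear unmoved in the final pictures, and the job was handed in at about 23 s with no verdict returned.

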